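# Put the hole-saw kit back in its case

## Robot

A 7-joint arm with a two-finger parallel gripper is mounted at the origin on the work surface. World frame = base frame: x ahead of the robot, y to its left, z up, the work surface at z = 0. Lengths are in m, angles in rad, forces in N, time in s.
With the tool pointing down it reaches from about 0.425 to 1.025 m from the base axis. Payload 9.4 kg.
Tool frame: the origin (TCP) lies on the centre line of the jaws, within the pads' length; the fingertips stand 19 mm ahead of it and the grasp point (between the pads) is the TCP (bot.tip_reach is the distance from the TCP to the fingertips, in m); z points along the fingers, y is the line along which they close (so a half turn about z gives the same grasp; the last joint's range is limited). The gripper opens to 93 mm and grips with 3 to 60 N. Pads are 15 mm wide; open, the fingers measure 128 mm over their backs; the gripper's body (75 mm by 188 mm) begins 65 mm behind the grasp point.
Start: joints at [1.238, 0.599, -0.003, 1.599, 0.002, 0.943, -0.08], TCP at [0.183, -0.701, 0.238] pointing down, gripper open.
Joint ranges: [-2.57, 2.57], [-0.35, 1.97], [-1.29, 1.29], [0.11, 2.56], [-1.05, 4.19], [0.11, 1.86], [-2.63, 2.63]. Speed limits (rad/s): [2.22, 2.22, 3.01, 3.01, 3.14, 3.14, 3.14].

## Interface

Orientations are given as a rotation vector (axis times angle).
In Python, from workcell import bot gives the robot as it stands.
- The arm moves only by the shell command python3 -m jog 'ROWS' [FORCE]. ROWS is JSON, a list of rows, each an object with "linear": the shift along the tool's x, y, z in m, a list of three; "yaw": the turn about the tool's z in degrees; "hand": the finger opening in m, from 0 to 0.093. A call has 1 to 20 rows; each row is the pose to reach, as a shift and turn from the pose commanded when the call began, along the tool's axes at that moment; what a row does not reach only later rows make up. A row lasts 1/10 s, in which the tool goes at most 50 mm and 8.59 degrees, less where a joint would pass 70% of its speed; a pose out of reach is approached as far as the arm can. A call with a gripper value outside its range is refused whole. The fingers move at their own pace and stop on an object; FORCE is the grip in N (left out, the last holds). Time passes only in rows, so rows that repeat a pose let the fingers close. It gives the time, the measured TCP pose, the force, the opening and the grip force at its end, in the units of the state.
- bot.sense(): the state, without advancing time (a new reading comes with each control period).
- bot.read_camera(name): name is "scene" or "top" or "wrist"; returns the picture (400x640x3 uint8, red, green, blue); there is no depth.
- bot.camera_params(name): a dict with "fx", "fy", "cx", "cy" (pixels), "dist" ([k1, k2, p1, p2, k3] as OpenCV has them; the pictures are not rectified), "world_to_cam" (4x4, takes a point from world to camera coordinates); the wrist camera has in their place "T_tool_cam" (4x4, takes a point from camera to tool coordinates, whose origin is the TCP and whose axes are the flange's). Camera axes: x right, y down, z forward; pixel columns grow to the right and rows downward; lengths in m; the calibration is good to about 2 mm. A picture is of the moment at which its call begins: read the wrist's pose just before it. camera_params takes no time and is no camera call.
- bot.hand_in(): hands the job in; it is judged then, once.
The state is a dict: "time": time; "joints": joint angles; "qd": joint speeds; "joint_efforts": joint torques, N m; "ee_pos": TCP position; "ee_rot": TCP orientation; "wrist_force": force on the tool from outside, world axes, zero at the start; "moment": the same for the moment, N m; "grip_width": finger opening in m; "grasp_force": force on a finger pad.
Only numpy, scipy, OpenCV 4.12 (cv2) and the standard library are available. Lean on these libraries where they do the work, as an engineer would, in place of code of your own. Each camera call takes 0.05 s, during which the arm holds its last target. There are 200 camera calls.

## Task

Put the hole-saw kit away: swing the clear lid of the case up until it stands about upright, then nest the three saws in the round recess, teeth down as they stand on the bench, smallest first: the yellow one in the middle of the recess, the blue one over it and the red one over both, each right down on the insert. Lay the drill mandrel in the long trough, along it and flat on its floor (at any time while the lid is up), and finally shut the lid fully; leave the mug and the tape roll where they are.

Things in the scene. Friction and masses are not known exactly. Their poses are not given: they have to be found in the camera images.
- saw38: Smallest hole saw, yellow: a round steel cup standing mouth (teeth) down, closed end up. 38 mm outside diameter, 40 mm tall, wall 2.5 mm, closed end 5 mm thick. Loose, 0.06 to 0.13 kg. Origin: centre of the mouth, at its lower edge; z up towards the closed end; yaw is of no importance.
- saw51: Middle hole saw, blue: the same kind of cup, mouth down, 51 mm outside diameter (46 mm inside), 47 mm tall, closed end 5 mm thick, so that it goes over the yellow saw with 4 mm of play all round and then stands on its own teeth. 0.09 to 0.18 kg. Origin: centre of the mouth, at its lower edge; z up.
- saw64: Largest hole saw, red: the same kind of cup, mouth down, 64 mm outside diameter (59 mm inside), 54 mm tall, closed end 5 mm thick, so that it goes over the blue saw with 4 mm of play all round and then stands on its own teeth. 0.13 to 0.25 kg. Origin: centre of the mouth, at its lower edge; z up.
- mandrel: Drill mandrel lying on the bench: dark square steel body 26 long (x) x 24 wide x 24 mm high, a bright 11 mm shank out to -56 mm in x, a 16 mm brass thread and 7 mm pilot drill out to +60 mm, on one axis 12 mm above the bench. It balances on this square block: grip it across y. 0.11 to 0.22 kg. Origin: centre of the square block, on that axis; which flat lies down is of no importance.
- nest: Grey insert fixed in one half of the black case (either half): plate 152 (x) x 106 (y) x 4 mm with an orange ring rib of 80 mm inside diameter, 3 mm thick, 8 mm high: the round recess. Origin: under the ring's centre, at the plate's underside, 4 mm above the bench; saws stand on the plate's top, 8 mm above the bench. x points from handle to hinge. The case's walls rise 38 mm above the bench.
- cradle: Grey insert fixed in the case's other half, 110 mm beside the first: plate 152 (x) x 106 (y) x 4 mm with a long trough, 136 mm (x) by 46 mm (y) inside, between orange ribs 3 mm thick, 8 mm high. Origin: under the trough's centre, at the plate's underside, 4 mm above the bench. Lay the mandrel on the plate's top, square body in the middle, along x either way; grip its upper half to clear the ribs.
- lid (a joint): Angle of the case's lid, rad: 0 shut, growing as it opens upwards, stop at 1.8; at the start 0 to 0.15. The stiff hinge keeps it where it is left; 2 to 3 N at the handle moves it. The lid is a clear shell 166 mm deep, 230 mm long, 34 mm high, hinged along the case's far long edge; the black case under it is as long and deep, inside 158 x 222 mm.
- lid_handle (a point): Middle of the lid's orange handle: a round bar, 10 mm thick, 100 mm long, parallel to the hinge, on two end legs 45 mm in front of the lid's front face (40 mm of finger room). Lid shut: 48 mm above the bench. The frame turns with the lid: y along the bar, x towards the hinge, z up when shut. The hinge axis, 38 mm above the bench, passes through (+211, 0, -10) mm of this frame, along y.
- mug: Bystander: white ceramic mug, 78 mm across, 92 mm tall, handle at its +y side. Loose. Origin: centre of the underside. Not to be moved.
- tape: Bystander: roll of pale tape lying flat, 104 mm across, 48 mm high, open core 76 mm across. Loose. Origin: centre of the underside. Not to be moved.
Things that resemble listed ones, but are neither listed nor needed, are in the scene too. Several things have the shape of the saw64; the one meant has the colours described above.

How it is judged:
By the outcome, as a careful person would: the job done as asked, in the order asked, and still so for the second after the job is handed in, with the robot touching nothing.
It also fails if it takes over 144 s, if anything falls off the work surface, if the arm or the gripper's body presses on something with over 40 N, if the wrist force passes 120 N, or if a joint passes its speed limit or range.

## Working session

There is one attempt and no reset: what is moved stays moved. The work goes in short steps, Python scripts to look and compute and a shell command to move; the robot and the scene stay as the last step left them, time stands still between calls to the robot, and variables do not carry over. Pictures are saved under pics/ and viewed, at most 14 in all, crops included, and the job is handed in when it is done.

```bash
ls; mkdir -p pics; python3 - <<'E'
from workcell import bot
import cv2
s=bot.sense()
print({k:s[k] for k in('time','ee_pos','ee_rot','grip_width','wrist_force')},bot.tip_reach)
for n in('scene','top'):
    cv2.imwrite(f'pics/{n}0.png',bot.read_camera(n)[:,:,::-1]); print(n,bot.camera_params(n))
print(bot.camera_params('wrist'))
E
```

```text
pics
{'time': 0.0, 'ee_pos': array([ 0.18329978, -0.7009915 ,  0.23676731]), 'ee_rot': array([-3.11445382e+00, -4.00644281e-01,  5.54663659e-04]), 'grip_width': 0.09328264136265778, 'wrist_force': array([-0.14375236,  0.09243653, -0.21725772])} 0.019
scene {'fx': 382.09753076280674, 'fy': 382.09753076280674, 'cx': 319.1788824857231, 'cy': 206.80978708014584, 'dist': array([-0.04495521,  0.        ,  0.        ,  0.        ,  0.        ]), 'world_to_cam': array([[ 0.02834002,  0.99957017,  0.00750469,  0.02850785],
       [ 0.85117615, -0.02019488, -0.5244915 , -0.43646125],
       [-0.5241145 ,  0.02125192, -0.85138261,  1.31688867],
       [ 0.        ,  0.        ,  0.        ,  1.        ]])}
top {'fx': 502.2604922804206, 'fy': 502.2604922804206, 'cx': 310.0417322707522, 'cy': 200.59544283275665, 'dist': array([0.05529255, 0.        , 0.        , 0.        , 0.        ]), 'world_to_cam': array([[ 8.33385677e-04, -9.99988341e-01,  4.75632559e-03,
        -4.22000843e-02],
       [-9.79550789e-01, -1.77328577e-03, -2.01189234e-01,
         5.56439822e-01],
       [ 2.01195322e-01, -4.49139426e-03, -9.79540846e-01,
         1.19570586e+00],
       [ 0.00000000e+00,  0.00000000e+00,  0.00000000e+00,
         1.00000000e+00]])}
{'fx': 290.867781353514, 'fy': 290.867781353514, 'cx': 323.2853024586338, 'cy': 199.1744095261276, 'dist': array([-0.01385412,  0.        ,  0.        ,  0.        ,  0.        ]), 'T_tool_cam': array([[ 1.19094214e-04, -9.55696750e-01, -2.94353032e-01,
         8.25193764e-02],
       [ 9.99999986e-01,  1.47927027e-04, -7.56885912e-05,
        -6.53414604e-04],
       [ 1.15878110e-04, -2.94353019e-01,  9.55696754e-01,
        -1.46756023e-01],
       [ 0.00000000e+00,  0.00000000e+00,  0.00000000e+00,
         1.00000000e+00]])}
```

View pics/scene0.png

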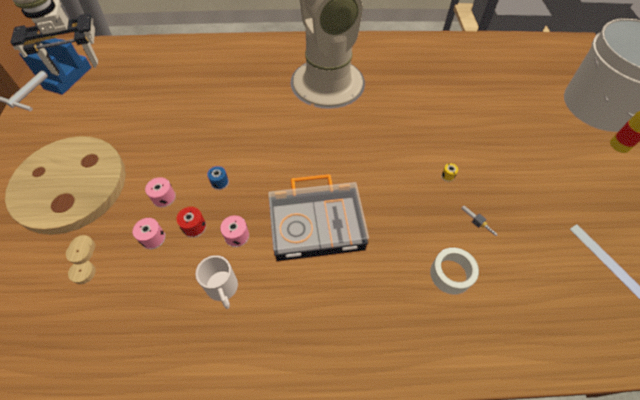

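View pics/top0.png

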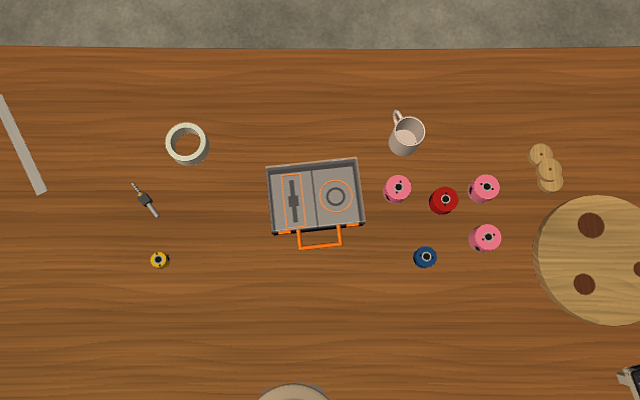

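The top view shows the case at (315,195), handle toward the robot, with the yellow saw at (159,260), the blue at (425,257) and the mandrel at (145,200). Saw64-shaped candidates in the top view are (398,188), (444,200), (485,188) and (485,237). Only (444,200) is red and the other three are pink, so I'll confirm it in a crop.

```bash
python3 - <<'E'
import cv2,numpy as np
def crop(n,c0,r0,w,h,k):
    im=cv2.imread(f'pics/{n}0.png')[r0:r0+h,c0:c0+w]
    return cv2.resize(im,None,fx=k,fy=k,interpolation=cv2.INTER_CUBIC)
# top: case+red+blue x3 (origin 260,150); below: yellow+mandrel x4 (origin 125,175)
def comp(n,a,b):
    A=crop(n,*a,3);B=crop(n,*b,3)
    w=max(A.shape[1],B.shape[1]);z=np.zeros((A.shape[0]+B.shape[0],w,3),np.uint8)
    z[:A.shape[0],:A.shape[1]]=A;z[A.shape[0]:,:B.shape[1]]=B
    print(z.shape);cv2.imwrite(f'pics/{n}_c.png',z)
comp('top',(260,150,250,100+20),(120,175,60,78+17-22))
comp('scene',(135,160,240,105),(430,155,75,90))
E
```

```text
(579, 750, 3)
(585, 720, 3)
```

View pics/top_c.png

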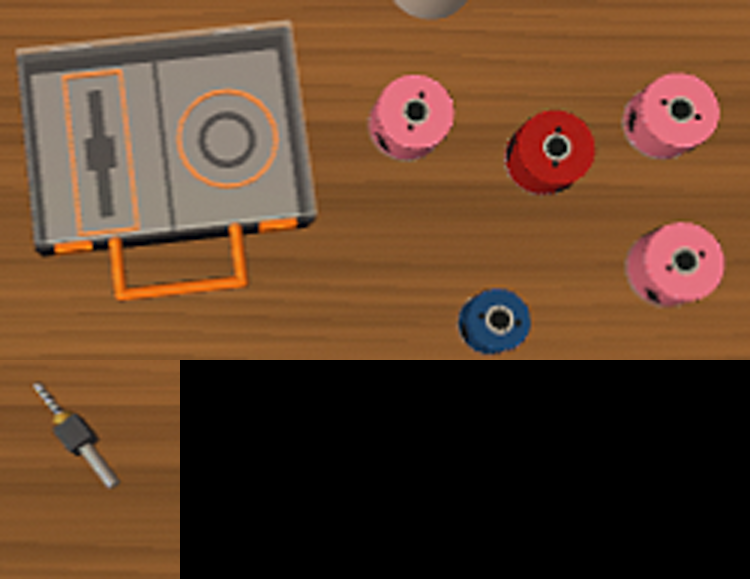

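View pics/scene_c.png

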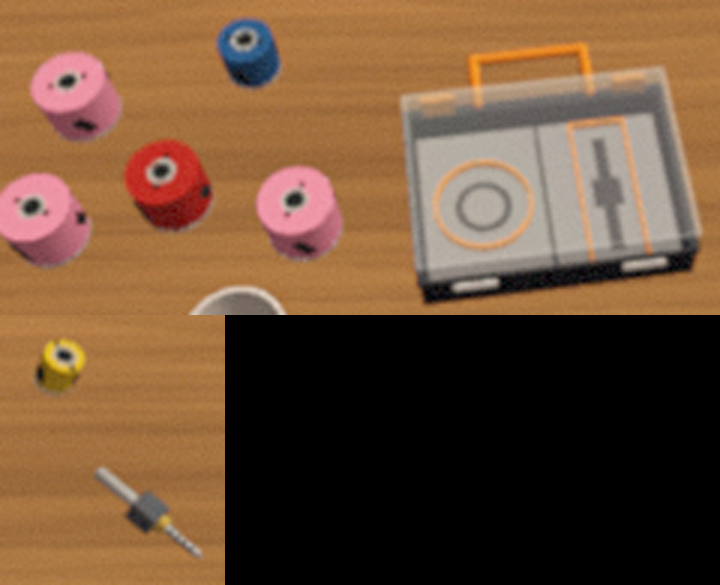

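The crops confirm the red saw with its hole at top crop (557,147) and scene crop (162,170); its neighbours are pink. I'll triangulate all the points now.

```bash
cat > h.py <<'E'
import cv2,numpy as np
from workcell import bot
from scipy.spatial.transform import Rotation as R
def cam(n,T_wt=None):
    p=bot.camera_params(n);K=np.array([[p['fx'],0,p['cx']],[0,p['fy'],p['cy']],[0,0,1]])
    W=p['world_to_cam'] if T_wt is None else np.linalg.inv(T_wt@p['T_tool_cam'])
    return K,p['dist'],W
def ray(c,uv):
    K,d,W=c;x=cv2.undistortPoints(np.array([[uv]],float),K,d)[0,0]
    r=W[:3,:3].T@np.array([*x,1]);return -W[:3,:3].T@W[:3,3],r/np.linalg.norm(r)
def tri(obs):
    A=np.zeros((3,3));b=np.zeros(3)
    for c,uv in obs:
        o,r=ray(c,uv);P=np.eye(3)-np.outer(r,r);A+=P;b+=P@o
    x=np.linalg.solve(A,b);e=[np.linalg.norm((np.eye(3)-np.outer(r,r))@(x-o)) for o,r in[ray(c,u) for c,u in obs]]
    return x,max(e)
def atz(c,uv,z):
    o,r=ray(c,uv);return o+r*(z-o[2])/r[2]
def tool():
    s=bot.sense();T=np.eye(4);T[:3,:3]=R.from_rotvec(s['ee_rot']).as_matrix();T[:3,3]=s['ee_pos'];return T
E
python3 - <<'E'
from h import *
t=cam('top');s=cam('scene')
f=lambda u,v,ox,oy,dy=0:((u+.5)/3-.5+ox,(v-dy+.5)/3-.5+oy)
im=cv2.imread('pics/top0.png').astype(int)[245:275,145:175]
m=(im[...,2]>im[...,0]+90)&(im[...,1]>im[...,0]+60); ys,xs=np.nonzero(m);print('yel top bbox',xs.min()+145,xs.max()+145,ys.min()+245,ys.max()+245)
g=im.sum(2);d=(g<150)&(np.hypot(*np.mgrid[-15:15,-15:15])<9);ys,xs=np.nonzero(d);print('dark px',[(x+145,y+245) for x,y in zip(xs,ys)])
T=lambda u,v:f(u,v,260,150);T2=lambda u,v:f(u,v,120,175,360)
S=lambda u,v:f(u,v,135,160);S2=lambda u,v:f(u,v,430,155,315)
for n,a,b in[('red',T(557,147),S(162,170)),('blue',T(499,319),S(244,40)),('ring',T(228,138),S(484,204)),('trough',T(101,152),S(609,190)),
 ('hL',T(120,295),S(584,46)),('hR',T(244,283),S(473,57)),('yel',(158,259),S2(64,356)),('block',T2(75,434),S2(148,509)),('shank',T2(115,485),S2(101,470)),('drill',T2(37,384),S2(200,554))]:
    x,e=tri([(t,a),(s,b)]);print(n,x.round(4),round(e,4),atz(t,a,x[2]).round(4))
E
```

```text
yel top bbox 150 167 251 267
dark px [(np.int64(156), np.int64(253)), (np.int64(165), np.int64(254)), (np.int64(166), np.int64(255)), (np.int64(167), np.int64(255)), (np.int64(166), np.int64(256)), (np.int64(167), np.int64(256)), (np.int64(168), np.int64(256)), (np.int64(156), np.int64(257)), (np.int64(157), np.int64(257)), (np.int64(158), np.int64(257)), (np.int64(159), np.int64(257)), (np.int64(166), np.int64(257)), (np.int64(167), np.int64(257)), (np.int64(168), np.int64(257)), (np.int64(156), np.int64(258)), (np.int64(157), np.int64(258)), (np.int64(158), np.int64(258)), (np.int64(159), np.int64(258)), (np.int64(160), np.int64(258)), (np.int64(166), np.int64(258)), (np.int64(167), np.int64(258)), (np.int64(168), np.int64(258)), (np.int64(155), np.int64(259)), (np.int64(156), np.int64(259)), (np.int64(157), np.int64(259)), (np.int64(158), np.int64(259)), (np.int64(159), np.int64(259)), (np.int64(160), np.int64(259)), (np.int64(167), np.int64(259)), (np.int64(168), np.int64(259)), (np.int64(156), np.int64(260)), (np.int64(157), np.int64(260)), (np.int64(158), np.int64(260)), (np.in
[... 221 characters left out ...]
.int64(159), np.int64(261)), (np.int64(166), np.int64(261)), (np.int64(159), np.int64(265))]
red [ 0.5632 -0.3792  0.0502] 0.0007 [ 0.5634 -0.38    0.0502]
blue [ 0.4208 -0.3268  0.0418] 0.0003 [ 0.4208 -0.3271  0.0418]
ring [ 0.5796 -0.1071  0.0082] 0.0011 [ 0.5796 -0.1082  0.0082]
trough [0.5675 0.003  0.0068] 0.0014 [0.5674 0.0017 0.0068]
hL [ 0.4392 -0.0148  0.0473] 0.0013 [ 0.4392 -0.0161  0.0473]
hR [ 0.4492 -0.1163  0.0473] 0.0017 [ 0.4492 -0.118   0.0473]
yel [0.4137 0.3331 0.0345] 0.0005 [0.4136 0.3326 0.0345]
block [0.5685 0.3836 0.0116] 0.0007 [0.5683 0.3829 0.0116]
shank [0.5251 0.3495 0.009 ] 0.0024 [0.5245 0.3471 0.009 ]
drill [0.6132 0.4201 0.0085] 0.001 [0.6129 0.4191 0.0085]
```

```bash
cat > go.py <<'E'
# go.py x y z heading(deg of tool y in world) [x y z heading ...]: rows' values from present pose
import sys
from h import *
T=tool();M=T[:3,:3];h0=np.degrees(np.arctan2(M[1,1],M[0,1]));s=bot.sense()
print('t',round(s['time'],1),'pos',T[:3,3].round(4),'head',h0.round(2),'tilt',np.degrees(np.arccos(-M[2,2])).round(2),'j',s['joints'].round(2),'w',round(s['grip_width'],4),'F',s['wrist_force'].round(1))
a=list(map(float,sys.argv[1:]))
for i in range(0,len(a),4):
    print('lin',(M.T@(np.array(a[i:i+3])-T[:3,3])).round(4),'yaw',round(-((a[i+3]-h0+180)%360-180),1))
E
python3 go.py .4442 -.0663 .16 6
```

```text
t 0.1 pos [ 0.1833 -0.701   0.2369] head -75.34 tilt 0.08 j [ 1.24  0.6  -0.    1.6   0.    0.94 -0.08] w 0.0931 F [-0.1 -0.5 -0.1]
lin [ 0.413  -0.5479  0.0776] yaw -81.3
```

```bash
R='x'; python3 -m jog '[{"linear":[0.413,-0.548,0.03],"yaw":-81.3,"hand":0.05},{"linear":[0.413,-0.548,0.03],"yaw":-81.3,"hand":0.05},{"linear":[0.413,-0.548,0.03],"yaw":-81.3,"hand":0.05},{"linear":[0.413,-0.548,0.03],"yaw":-81.3,"hand":0.05},{"linear":[0.413,-0.548,0.03],"yaw":-81.3,"hand":0.05},{"linear":[0.413,-0.548,0.03],"yaw":-81.3,"hand":0.05},{"linear":[0.413,-0.548,0.03],"yaw":-81.3,"hand":0.05},{"linear":[0.413,-0.548,0.03],"yaw":-81.3,"hand":0.05},{"linear":[0.413,-0.548,0.03],"yaw":-81.3,"hand":0.05},{"linear":[0.413,-0.548,0.03],"yaw":-81.3,"hand":0.05},{"linear":[0.413,-0.548,0.03],"yaw":-81.3,"hand":0.05},{"linear":[0.413,-0.548,0.03],"yaw":-81.3,"hand":0.05},{"linear":[0.413,-0.548,0.03],"yaw":-81.3,"hand":0.05},{"linear":[0.413,-0.548,0.03],"yaw":-81.3,"hand":0.05},{"linear":[0.413,-0.548,0.03],"yaw":-81.3,"hand":0.05},{"linear":[0.413,-0.548,0.078],"yaw":-81.3,"hand":0.05},{"linear":[0.413,-0.548,0.078],"yaw":-81.3,"hand":0.05},{"linear":[0.413,-0.548,0.078],"yaw":-81.3,"hand":0.05}]' 25; python3 go.py .4442 -.0663 .05 6
python3 - <<'E'
from h import *
T=tool();np.save('T1.npy',T);cv2.imwrite('pics/w1.png',bot.read_camera('wrist')[:,:,::-1])
w=cam('wrist',T);K,d,W=w
for p in[(.4442,-.0663,.048),(.4392,-.0148,.048),(.4492,-.1163,.048),(.5796,-.1076,.008)]:
    r,_=cv2.Rodrigues(W[:3,:3]);print(p,cv2.projectPoints(np.array([p]),r,W[:3,3],K,d)[0].ravel().round(0))
E
```

```text
time: 1.9
ee_pos: [0.4433, -0.0672, 0.1595]
ee_rot: [-2.101, -2.332, 0.003]
wrist_force: [-0.2, 0.3, 1.0]
grip_width: 0.0499
grasp_force: 0.0
t 1.9 pos [ 0.4433 -0.0672  0.1595] head 5.95 tilt 0.19 j [ 0.34  0.43 -0.42  2.27  0.36  0.51 -0.26] w 0.0499 F [-0.2  0.3  1. ]
lin [0.0007 0.0013 0.1095] yaw -0.1
(0.4442, -0.0663, 0.048) [325. 202.]
(0.4392, -0.0148, 0.048) [325. 146.]
(0.4492, -0.1163, 0.048) [324. 251.]
(0.5796, -0.1076, 0.008) [441. 238.]
```

View pics/w1.png

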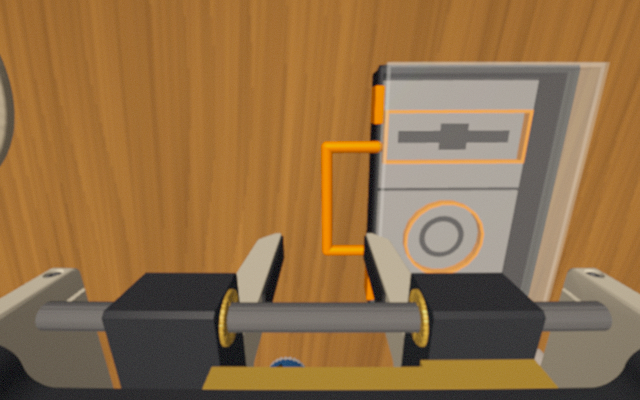

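```bash
python3 -m jog '[{"linear":[0.001,0.0025,0],"hand":0.03},{"linear":[0.001,0.0025,0.04],"hand":0.03},{"linear":[0.001,0.0025,0.08],"hand":0.03},{"linear":[0.001,0.0025,0.108],"hand":0.03},{"linear":[0.001,0.0025,0.108],"hand":0.03},{"linear":[0.001,0.0025,0.108],"hand":0.0},{"linear":[0.001,0.0025,0.108],"hand":0.0},{"linear":[0.001,0.0025,0.108],"hand":0.0},{"linear":[0.001,0.0025,0.108],"hand":0.0},{"linear":[0.001,0.0025,0.108],"hand":0.0}]' 20; python3 - <<'E'
from h import *
# arc of the bar about hinge: from angle 0 to 1.6, as tool y / z shifts
for a in np.arange(0,1.66,.1):
    v=np.array([-.211,.010]);c,s=np.cos(a),np.sin(a)
    p=np.array([c*v[0]+s*v[1],-s*v[0]+c*v[1]])-v
    print(round(a,2),p.round(3)*[1,-1])
E
python3 go.py
```

```text
0.0 [ 0. -0.]
0.1 [ 0.002 -0.021]
0.2 [ 0.006 -0.042]
0.3 [ 0.012 -0.062]
0.4 [ 0.021 -0.081]
0.5 [ 0.031 -0.1  ]
0.6 [ 0.043 -0.117]
0.7 [ 0.056 -0.134]
0.8 [ 0.071 -0.148]
0.9 [ 0.088 -0.161]
1.0 [ 0.105 -0.173]
1.1 [ 0.124 -0.183]
1.2 [ 0.144 -0.19 ]
1.3 [ 0.164 -0.196]
1.4 [ 0.185 -0.2  ]
1.5 [ 0.206 -0.201]
1.6 [ 0.227 -0.201]
t 1.9 pos [ 0.4441 -0.0672  0.1603] head 5.93 tilt 0.05 j [ 0.34  0.43 -0.42  2.27  0.36  0.51 -0.26] w 0.05 F [-0.   0.1  0.2]schema error: expected keys linear, yaw, hand
```

```bash
python3 -m jog '[{"linear":[0.001,0.0025,0],"yaw":0,"hand":0.03},{"linear":[0.001,0.0025,0.04],"yaw":0,"hand":0.03},{"linear":[0.001,0.0025,0.08],"yaw":0,"hand":0.03},{"linear":[0.001,0.0025,0.11],"yaw":0,"hand":0.03},{"linear":[0.001,0.0025,0.11],"yaw":0,"hand":0.03},{"linear":[0.001,0.0025,0.11],"yaw":0,"hand":0.0},{"linear":[0.001,0.0025,0.11],"yaw":0,"hand":0.0},{"linear":[0.001,0.0025,0.11],"yaw":0,"hand":0.0},{"linear":[0.001,0.0025,0.11],"yaw":0,"hand":0.0},{"linear":[0.001,0.0025,0.11],"yaw":0,"hand":0.0}]' 20; python3 go.py
```

```text
time: 2.95
ee_pos: [0.446, -0.066, 0.0504]
ee_rot: [2.104, 2.333, -0.001]
wrist_force: [-3.0, -0.7, 1.3]
grip_width: 0.0095
grasp_force: 20.0
t 3.0 pos [ 0.446  -0.066   0.0504] head 5.92 tilt 0.04 j [ 0.15  0.63 -0.18  2.35  0.56  0.2  -0.45] w 0.0095 F [-3.  -0.7  1.3]
```

```bash
python3 -m jog '[{"linear":[0,0.002,-0.021],"yaw":0,"hand":0},{"linear":[0,0.006,-0.042],"yaw":0,"hand":0},{"linear":[0,0.012,-0.062],"yaw":0,"hand":0},{"linear":[0,0.021,-0.081],"yaw":0,"hand":0},{"linear":[0,0.031,-0.1],"yaw":0,"hand":0},{"linear":[0,0.043,-0.117],"yaw":0,"hand":0},{"linear":[0,0.056,-0.134],"yaw":0,"hand":0},{"linear":[0,0.071,-0.148],"yaw":0,"hand":0},{"linear":[0,0.088,-0.161],"yaw":0,"hand":0},{"linear":[0,0.105,-0.173],"yaw":0,"hand":0},{"linear":[0,0.124,-0.183],"yaw":0,"hand":0},{"linear":[0,0.144,-0.19],"yaw":0,"hand":0},{"linear":[0,0.164,-0.196],"yaw":0,"hand":0},{"linear":[0,0.185,-0.2],"yaw":0,"hand":0},{"linear":[0,0.206,-0.201],"yaw":0,"hand":0},{"linear":[0,0.225,-0.201],"yaw":0,"hand":0},{"linear":[0,0.225,-0.201],"yaw":0,"hand":0},{"linear":[0,0.225,-0.201],"yaw":0,"hand":0}]'; python3 go.py
```

```text
time: 4.75
ee_pos: [0.6717, -0.0416, 0.2517]
ee_rot: [2.101, 2.333, 0.005]
wrist_force: [2.6, 0.8, 4.0]
grip_width: 0.0093
grasp_force: 20.0
t 4.8 pos [ 0.6717 -0.0416  0.2517] head 5.97 tilt 0.22 j [ 0.28  0.56 -0.48  1.69  0.3   0.96 -0.2 ] w 0.0093 F [2.6 0.8 4. ]
```

```bash
python3 -m jog '[{"linear":[0,0,0],"yaw":0,"hand":0.035},{"linear":[0,0,0],"yaw":0,"hand":0.035},{"linear":[0,0,0],"yaw":0,"hand":0.035},{"linear":[0,0,-0.04],"yaw":0,"hand":0.035},{"linear":[0,0,-0.07],"yaw":0,"hand":0.035},{"linear":[0,0,-0.07],"yaw":0,"hand":0.035}]'; python3 go.py .50 -.05 .30 96
```

```text
time: 5.35
ee_pos: [0.6719, -0.0419, 0.3249]
ee_rot: [2.1, 2.33, 0.006]
wrist_force: [0.9, -0.2, -0.3]
grip_width: 0.0347
grasp_force: 0.0
t 5.3 pos [ 0.6719 -0.0419  0.3249] head 5.94 tilt 0.35 j [ 0.3   0.5  -0.5   1.61  0.26  1.09 -0.16] w 0.0347 F [ 0.9 -0.2 -0.3]
lin [ 0.0097 -0.1719  0.0238] yaw -90.1
```

```bash
python3 -m jog '[{"linear":[0.01,-0.172,0],"yaw":0,"hand":0.06},{"linear":[0.01,-0.172,0],"yaw":-20,"hand":0.06},{"linear":[0.01,-0.172,0],"yaw":-90.1,"hand":0.06},{"linear":[0.01,-0.172,0.024],"yaw":-90.1,"hand":0.06},{"linear":[0.01,-0.172,0.024],"yaw":-90.1,"hand":0.06},{"linear":[0.01,-0.172,0.024],"yaw":-90.1,"hand":0.06},{"linear":[0.01,-0.172,0.024],"yaw":-90.1,"hand":0.06},{"linear":[0.01,-0.172,0.024],"yaw":-90.1,"hand":0.06},{"linear":[0.01,-0.172,0.024],"yaw":-90.1,"hand":0.06},{"linear":[0.01,-0.172,0.024],"yaw":-90.1,"hand":0.06},{"linear":[0.01,-0.172,0.024],"yaw":-90.1,"hand":0.06},{"linear":[0.01,-0.172,0.024],"yaw":-90.1,"hand":0.06},{"linear":[0.01,-0.172,0.024],"yaw":-90.1,"hand":0.06},{"linear":[0.01,-0.172,0.024],"yaw":-90.1,"hand":0.06},{"linear":[0.01,-0.172,0.024],"yaw":-90.1,"hand":0.06},{"linear":[0.01,-0.172,0.024],"yaw":-90.1,"hand":0.06}]'; python3 go.py .45 -.06 .26 96
python3 - <<'E'
from h import *
T=tool();np.save('T2.npy',T);a=bot.read_camera('wrist')[:,:,::-1];cv2.imwrite('pics/w2.png',a)
w=cam('wrist',T);K,d,W=w
for p in[(.5796,-.1076,.012),(.5675,.0025,.012)]:
    r,_=cv2.Rodrigues(W[:3,:3]);print(p,cv2.projectPoints(np.array([p]),r,W[:3,3],K,d)[0].ravel().round(0))
E
```

```text
time: 6.95
ee_pos: [0.4983, -0.05, 0.2966]
ee_rot: [0.164, -3.137, 0.0]
wrist_force: [0.5, 0.7, 0.0]
grip_width: 0.0602
grasp_force: 0.0
t 7.0 pos [ 0.4983 -0.05    0.2966] head 96.0 tilt 0.01 j [ 0.69  0.38 -0.93  2.    0.38  0.95  1.24] w 0.0602 F [0.5 0.7 0. ]
lin [ 0.0491 -0.0049  0.0366] yaw 0.0
(0.5796, -0.1076, 0.012) [281. 214.]
(0.5675, 0.0025, 0.012) [351. 213.]
```

View pics/w2.png

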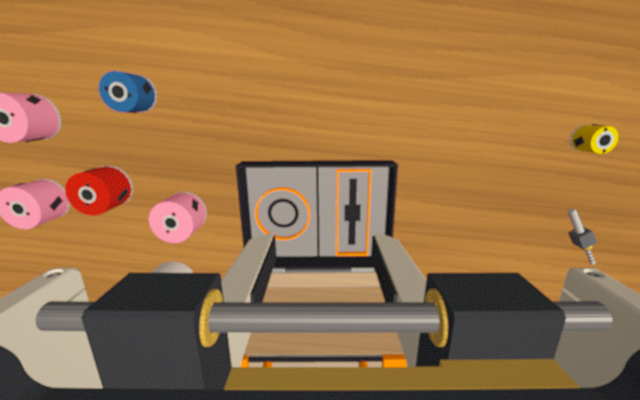

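The lid stands upright. The wrist picture puts the ring at (283,213) and the trough at (352,212), within 2 px of the prediction, so the fixed-camera positions hold. Next is the yellow saw, gripped at two headings 90° apart so that it is centred in both axes.

```bash
python3 go.py .4137 .3331 .12 6 .4137 .3331 .030 6
```

```text
t 7.0 pos [ 0.4983 -0.05    0.2966] head 96.02 tilt 0.01 j [ 0.69  0.38 -0.93  2.    0.38  0.95  1.24] w 0.0601 F [-0.1 -0.7  0.9]
lin [0.044  0.3899 0.1765] yaw 90.0
lin [0.044  0.3899 0.2665] yaw 90.0
```

```bash
python3 -m jog '[{"linear":[0.044,0.39,0.15],"yaw":90,"hand":0.065},{"linear":[0.044,0.39,0.15],"yaw":90,"hand":0.065},{"linear":[0.044,0.39,0.15],"yaw":90,"hand":0.065},{"linear":[0.044,0.39,0.15],"yaw":90,"hand":0.065},{"linear":[0.044,0.39,0.15],"yaw":90,"hand":0.065},{"linear":[0.044,0.39,0.15],"yaw":90,"hand":0.065},{"linear":[0.044,0.39,0.15],"yaw":90,"hand":0.065},{"linear":[0.044,0.39,0.15],"yaw":90,"hand":0.065},{"linear":[0.044,0.39,0.15],"yaw":90,"hand":0.065},{"linear":[0.044,0.39,0.15],"yaw":90,"hand":0.065},{"linear":[0.044,0.39,0.15],"yaw":90,"hand":0.065},{"linear":[0.044,0.39,0.15],"yaw":90,"hand":0.065},{"linear":[0.044,0.39,0.15],"yaw":90,"hand":0.065},{"linear":[0.044,0.39,0.15],"yaw":90,"hand":0.065},{"linear":[0.044,0.39,0.19],"yaw":90,"hand":0.065},{"linear":[0.044,0.39,0.22],"yaw":90,"hand":0.065},{"linear":[0.044,0.39,0.25],"yaw":90,"hand":0.065},{"linear":[0.044,0.39,0.2665],"yaw":90,"hand":0.065},{"linear":[0.044,0.39,0.2665],"yaw":90,"hand":0.065}]'; python3 go.py .4137 .3331 .030 6
```

```text
time: 8.9
ee_pos: [0.4127, 0.3324, 0.0282]
ee_rot: [-2.099, -2.336, 0.005]
wrist_force: [0.7, 0.2, -0.3]
grip_width: 0.0647
grasp_force: 0.0
t 8.9 pos [0.4127 0.3324 0.0282] head 6.12 tilt 0.2 j [-0.65  0.71 -0.2   2.18  0.46  0.3  -1.13] w 0.0647 F [ 0.7  0.2 -0.3]
lin [ 0.0006  0.001  -0.0018] yaw 0.1
```

```bash
python3 -m jog '[{"linear":[0,0.001,-0.002],"yaw":0,"hand":0},{"linear":[0,0.001,-0.002],"yaw":0,"hand":0},{"linear":[0,0.001,-0.002],"yaw":0,"hand":0},{"linear":[0,0.001,-0.002],"yaw":0,"hand":0},{"linear":[0,0.001,-0.002],"yaw":0,"hand":0.065},{"linear":[0,0.001,-0.002],"yaw":0,"hand":0.065},{"linear":[0,0.001,-0.002],"yaw":0,"hand":0.065},{"linear":[0,0.001,-0.002],"yaw":-90,"hand":0.065},{"linear":[0,0.001,-0.002],"yaw":-90,"hand":0.065},{"linear":[0,0.001,-0.002],"yaw":-90,"hand":0.065},{"linear":[0,0.001,-0.002],"yaw":-90,"hand":0.065},{"linear":[0,0.001,-0.002],"yaw":-90,"hand":0.065},{"linear":[0,0.001,-0.002],"yaw":-90,"hand":0.065},{"linear":[0,0.001,-0.002],"yaw":-90,"hand":0.065},{"linear":[0,0.001,-0.002],"yaw":-90,"hand":0.065},{"linear":[0,0.001,-0.002],"yaw":-90,"hand":0.065},{"linear":[0,0.001,-0.002],"yaw":-90,"hand":0.065},{"linear":[0,0.001,-0.002],"yaw":-90,"hand":0.065},{"linear":[0,0.001,-0.002],"yaw":-90,"hand":0.065},{"linear":[0,0.001,-0.002],"yaw":-90,"hand":0.065}]' 8; python3 -m jog '[{"linear":[0,0,0],"yaw":0,"hand":0},{"linear":[0,0,0],"yaw":0,"hand":0},{"linear":[0,0,0],"yaw":0,"hand":0},{"linear":[0,0,0],"yaw":0,"hand":0},{"linear":[0,0,0],"yaw":0,"hand":0},{"linear":[0,0,0],"yaw":0,"hand":0}]' 30;  python3 go.py .580 -.107 .14 96 .58 -.107 .042 96
```

```text
time: 10.9
ee_pos: [0.4145, 0.3331, 0.032]
ee_rot: [0.162, -3.137, 0.0]
wrist_force: [0.2, 0.6, 0.1]
grip_width: 0.0649
grasp_force: 0.0
time: 11.5
ee_pos: [0.4144, 0.3333, 0.0322]
ee_rot: [-0.166, 3.137, 0.0]
wrist_force: [-0.2, -0.6, 1.3]
grip_width: 0.0378
grasp_force: 30.0
t 11.5 pos [0.4144 0.3333 0.0322] head 96.05 tilt 0.0 j [-0.38  0.77 -0.6   2.16  0.95  0.51 -0.04] w 0.0378 F [-0.2 -0.6  1.3]
lin [-0.1182 -0.4553 -0.1079] yaw 0.1
lin [-0.1182 -0.4553 -0.0099] yaw 0.1
```

```bash
python3 -m jog '[{"linear":[0,0,-0.04],"yaw":0,"hand":0},{"linear":[0,0,-0.08],"yaw":0,"hand":0},{"linear":[-0.02,-0.05,-0.11],"yaw":0,"hand":0},{"linear":[-0.118,-0.455,-0.11],"yaw":0.1,"hand":0},{"linear":[-0.118,-0.455,-0.11],"yaw":0.1,"hand":0},{"linear":[-0.118,-0.455,-0.11],"yaw":0.1,"hand":0},{"linear":[-0.118,-0.455,-0.11],"yaw":0.1,"hand":0},{"linear":[-0.118,-0.455,-0.11],"yaw":0.1,"hand":0},{"linear":[-0.118,-0.455,-0.11],"yaw":0.1,"hand":0},{"linear":[-0.118,-0.455,-0.11],"yaw":0.1,"hand":0},{"linear":[-0.118,-0.455,-0.11],"yaw":0.1,"hand":0},{"linear":[-0.118,-0.455,-0.11],"yaw":0.1,"hand":0},{"linear":[-0.118,-0.455,-0.11],"yaw":0.1,"hand":0},{"linear":[-0.118,-0.455,-0.11],"yaw":0.1,"hand":0},{"linear":[-0.118,-0.455,-0.11],"yaw":0.1,"hand":0},{"linear":[-0.118,-0.455,-0.11],"yaw":0.1,"hand":0}]'; python3 go.py .58 -.107 .042 96
```

```text
time: 13.1
ee_pos: [0.5796, -0.1051, 0.1423]
ee_rot: [0.167, -3.137, -0.0]
wrist_force: [0.2, -0.7, -0.1]
grip_width: 0.0381
grasp_force: 30.0
t 13.1 pos [ 0.5796 -0.1051  0.1423] head 96.1 tilt 0.02 j [ 0.63  0.69 -0.83  1.97  0.71  0.81  1.06] w 0.0381 F [ 0.2 -0.7 -0.1]
lin [-0.0002 -0.0019  0.1003] yaw 0.1
```

```bash
python3 -m jog '[{"linear":[0,-0.001,0.03],"yaw":0.1,"hand":0},{"linear":[0,-0.0015,0.06],"yaw":0.1,"hand":0},{"linear":[0,-0.0015,0.085],"yaw":0.1,"hand":0},{"linear":[0,-0.0015,0.095],"yaw":0.1,"hand":0},{"linear":[0,-0.0015,0.1],"yaw":0.1,"hand":0},{"linear":[0,-0.0015,0.102],"yaw":0.1,"hand":0},{"linear":[0,-0.0015,0.102],"yaw":0.1,"hand":0},{"linear":[0,-0.0015,0.102],"yaw":0.1,"hand":0}]'; python3 go.py .58 -.107 .15 96
```

```text
time: 13.9
ee_pos: [0.5805, -0.1083, 0.041]
ee_rot: [-0.16, 3.136, -0.0]
wrist_force: [-0.3, 0.2, -0.7]
grip_width: 0.0381
grasp_force: 30.0
t 13.9 pos [ 0.5805 -0.1083  0.041 ] head 95.85 tilt 0.07 j [ 0.54  0.81 -0.7   2.02  0.89  0.64  0.91] w 0.0381 F [-0.3  0.2 -0.7]
lin [ 0.0002  0.0013 -0.109 ] yaw -0.1
```

```bash
python3 -m jog '[{"linear":[0,0,0.001],"yaw":0,"hand":0},{"linear":[0,0,0.0015],"yaw":0,"hand":0},{"linear":[0,0,0.0015],"yaw":0,"hand":0}]'; python3 -m jog '[{"linear":[0,0,0],"yaw":0,"hand":0.052},{"linear":[0,0,0],"yaw":0,"hand":0.052},{"linear":[0,0,0],"yaw":0,"hand":0.052},{"linear":[0,0,-0.04],"yaw":0,"hand":0.052},{"linear":[0,0,-0.08],"yaw":0,"hand":0.052},{"linear":[0,0,-0.11],"yaw":0,"hand":0.052},{"linear":[0,0,-0.11],"yaw":0,"hand":0.052},{"linear":[0,0,-0.11],"yaw":0,"hand":0.052}]'; python3 go.py .4208 -.3268 .15 6 .4208 -.3268 .036 6
```

```text
time: 14.2
ee_pos: [0.5805, -0.1084, 0.0401]
ee_rot: [-0.16, 3.136, -0.002]
wrist_force: [-2.3, -1.2, 10.6]
grip_width: 0.038
grasp_force: 30.0
time: 15.0
ee_pos: [0.5801, -0.1087, 0.1489]
ee_rot: [-0.16, 3.137, -0.001]
wrist_force: [-0.3, -0.5, -0.6]
grip_width: 0.0523
grasp_force: 0.0
t 15.0 pos [ 0.5801 -0.1087  0.1489] head 95.82 tilt 0.07 j [ 0.64  0.69 -0.84  1.96  0.7   0.82  1.07] w 0.0523 F [-0.3 -0.5 -0.6]
lin [ 0.1806 -0.2008 -0.0011] yaw 89.8
lin [ 0.1807 -0.2008  0.1129] yaw 89.8
```

```bash
python3 -m jog '[{"linear":[0.181,-0.201,0],"yaw":89.8,"hand":0.08},{"linear":[0.181,-0.201,0],"yaw":89.8,"hand":0.08},{"linear":[0.181,-0.201,0],"yaw":89.8,"hand":0.08},{"linear":[0.181,-0.201,0],"yaw":89.8,"hand":0.08},{"linear":[0.181,-0.201,0],"yaw":89.8,"hand":0.08},{"linear":[0.181,-0.201,0],"yaw":89.8,"hand":0.08},{"linear":[0.181,-0.201,0],"yaw":89.8,"hand":0.08},{"linear":[0.181,-0.201,0],"yaw":89.8,"hand":0.08},{"linear":[0.181,-0.201,0],"yaw":89.8,"hand":0.08},{"linear":[0.181,-0.201,0],"yaw":89.8,"hand":0.08},{"linear":[0.181,-0.201,0],"yaw":89.8,"hand":0.08},{"linear":[0.181,-0.201,0],"yaw":89.8,"hand":0.08},{"linear":[0.181,-0.201,0],"yaw":89.8,"hand":0.08},{"linear":[0.181,-0.201,0.03],"yaw":89.8,"hand":0.08},{"linear":[0.181,-0.201,0.06],"yaw":89.8,"hand":0.08},{"linear":[0.181,-0.201,0.09],"yaw":89.8,"hand":0.08},{"linear":[0.181,-0.201,0.112],"yaw":89.8,"hand":0.08},{"linear":[0.181,-0.201,0.112],"yaw":89.8,"hand":0.08},{"linear":[0.181,-0.201,0.112],"yaw":89.8,"hand":0.08}]' 8; python3 go.py .4208 -.3268 .036 6
```

```text
time: 16.9
ee_pos: [0.4203, -0.3263, 0.0364]
ee_rot: [-2.098, -2.336, 0.0]
wrist_force: [0.6, -0.2, 0.1]
grip_width: 0.08
grasp_force: 0.0
t 16.9 pos [ 0.4203 -0.3263  0.0364] head 6.14 tilt 0.08 j [ 0.74  0.7  -0.28  2.17  0.55  0.34  0.11] w 0.08 F [ 0.6 -0.2  0.1]
lin [-0.0005  0.0005  0.0004] yaw 0.1
```

```bash
python3 -m jog '[{"linear":[0,0,0],"yaw":0,"hand":0},{"linear":[0,0,0],"yaw":0,"hand":0},{"linear":[0,0,0],"yaw":0,"hand":0},{"linear":[0,0,0],"yaw":0,"hand":0},{"linear":[0,0,0],"yaw":0,"hand":0.08},{"linear":[0,0,0],"yaw":0,"hand":0.08},{"linear":[0,0,0],"yaw":0,"hand":0.08},{"linear":[0,0,0],"yaw":-90,"hand":0.08},{"linear":[0,0,0],"yaw":-90,"hand":0.08},{"linear":[0,0,0],"yaw":-90,"hand":0.08},{"linear":[0,0,0],"yaw":-90,"hand":0.08},{"linear":[0,0,0],"yaw":-90,"hand":0.08},{"linear":[0,0,0],"yaw":-90,"hand":0.08},{"linear":[0,0,0],"yaw":-90,"hand":0.08},{"linear":[0,0,0],"yaw":-90,"hand":0.08},{"linear":[0,0,0],"yaw":-90,"hand":0.08},{"linear":[0,0,0],"yaw":-90,"hand":0.08},{"linear":[0,0,0],"yaw":-90,"hand":0.08},{"linear":[0,0,0],"yaw":-90,"hand":0.08},{"linear":[0,0,0],"yaw":-90,"hand":0.08}]' 8; python3 -m jog '[{"linear":[0,0,0],"yaw":0,"hand":0},{"linear":[0,0,0],"yaw":0,"hand":0},{"linear":[0,0,0],"yaw":0,"hand":0},{"linear":[0,0,0],"yaw":0,"hand":0},{"linear":[0,0,0],"yaw":0,"hand":0},{"linear":[0,0,0],"yaw":0,"hand":0}]' 30;  python3 go.py .5803 -.108 .14 96 .58 -.107 .042 96
```

```text
time: 18.9
ee_pos: [0.4203, -0.3267, 0.0365]
ee_rot: [0.162, -3.137, -0.0]
wrist_force: [0.2, -0.5, -0.0]
grip_width: 0.0799
grasp_force: 0.0
time: 19.5
ee_pos: [0.4205, -0.3265, 0.0367]
ee_rot: [-0.166, 3.137, 0.0]
wrist_force: [-0.1, 0.4, 1.6]
grip_width: 0.0511
grasp_force: 30.0
t 19.5 pos [ 0.4205 -0.3265  0.0367] head 96.06 tilt 0.0 j [ 1.01  0.78 -0.68  2.15  0.98  0.56  1.26] w 0.0511 F [-0.1  0.4  1.6]
lin [-0.182   0.2005 -0.1033] yaw 0.1
lin [-0.1818  0.2015 -0.0053] yaw 0.1
```

```bash
python3 -m jog '[{"linear":[0,0,-0.04],"yaw":0,"hand":0},{"linear":[0,0,-0.08],"yaw":0,"hand":0},{"linear":[-0.02,0.02,-0.103],"yaw":0,"hand":0},{"linear":[-0.182,0.2005,-0.103],"yaw":0.1,"hand":0},{"linear":[-0.182,0.2005,-0.103],"yaw":0.1,"hand":0},{"linear":[-0.182,0.2005,-0.103],"yaw":0.1,"hand":0},{"linear":[-0.182,0.2005,-0.103],"yaw":0.1,"hand":0},{"linear":[-0.182,0.2005,-0.103],"yaw":0.1,"hand":0},{"linear":[-0.182,0.2005,-0.103],"yaw":0.1,"hand":0},{"linear":[-0.182,0.2005,-0.103],"yaw":0.1,"hand":0},{"linear":[-0.182,0.2005,-0.103],"yaw":0.1,"hand":0},{"linear":[-0.182,0.2005,-0.103],"yaw":0.1,"hand":0},{"linear":[-0.182,0.2005,-0.103],"yaw":0.1,"hand":0}]'; python3 go.py .5803 -.1082 .046 96;python3 - <<'E'
from h import *
cv2.imwrite('pics/w3.png',np.hstack([bot.read_camera('top')[140:260,250:400,::-1].repeat(4,0).repeat(4,1)]))
E
```

```text
time: 20.8
ee_pos: [0.5796, -0.1095, 0.1395]
ee_rot: [0.16, -3.137, 0.001]
wrist_force: [-0.2, 0.2, -1.9]
grip_width: 0.051
grasp_force: 30.0
t 20.8 pos [ 0.5796 -0.1095  0.1395] head 95.85 tilt 0.04 j [ 0.63  0.69 -0.82  1.97  0.71  0.8   1.06] w 0.051 F [-0.2  0.2 -1.9]
lin [-0.0008  0.0013  0.0935] yaw -0.2
```

View pics/w3.png

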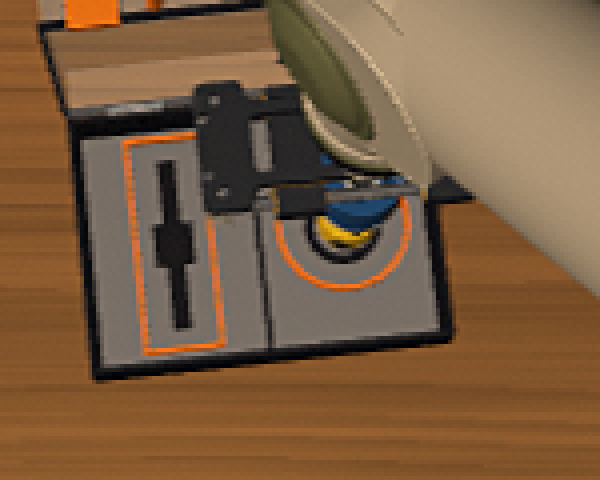

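The crop shows the yellow saw in the middle of the ring, with the blue one held above it. I'll lower it while watching the force.

```bash
python3 -m jog '[{"linear":[0,0.001,0],"yaw":0,"hand":0},{"linear":[0,0.001,0.03],"yaw":0,"hand":0},{"linear":[0,0.001,0.045],"yaw":0,"hand":0},{"linear":[0,0.001,0.055],"yaw":0,"hand":0},{"linear":[0,0.001,0.06],"yaw":0,"hand":0},{"linear":[0,0.001,0.06],"yaw":0,"hand":0}]'; python3 go.py .5803 -.1082 .0445 96
```

```text
time: 21.45
ee_pos: [0.5801, -0.1069, 0.0792]
ee_rot: [0.164, -3.137, -0.0]
wrist_force: [-0.3, 0.3, -1.9]
grip_width: 0.0507
grasp_force: 30.0
t 21.4 pos [ 0.5801 -0.1069  0.0792] head 95.97 tilt 0.04 j [ 0.57  0.77 -0.75  2.    0.82  0.7   0.98] w 0.0507 F [-0.3  0.3 -1.9]
lin [-0.0001 -0.0013  0.0347] yaw -0.0
```

```bash
python3 -m jog '[{"linear":[0,-0.0007,0.012],"yaw":0,"hand":0},{"linear":[0,-0.0007,0.022],"yaw":0,"hand":0},{"linear":[0,-0.0007,0.03],"yaw":0,"hand":0},{"linear":[0,-0.0007,0.033],"yaw":0,"hand":0},{"linear":[0,-0.0007,0.0345],"yaw":0,"hand":0},{"linear":[0,-0.0007,0.0355],"yaw":0,"hand":0},{"linear":[0,-0.0007,0.0355],"yaw":0,"hand":0}]'; python3 go.py .5803 -.1082 .0445 96
```

```text
time: 22.15
ee_pos: [0.5801, -0.1077, 0.0447]
ee_rot: [-0.164, 3.137, -0.001]
wrist_force: [-1.9, 0.7, 3.7]
grip_width: 0.0511
grasp_force: 30.0
t 22.1 pos [ 0.5801 -0.1077  0.0447] head 95.97 tilt 0.03 j [ 0.54  0.81 -0.7   2.02  0.88  0.65  0.92] w 0.0511 F [-1.9  0.7  3.7]
lin [-0.0001 -0.0006  0.0002] yaw -0.0
```

```bash
python3 -m jog '[{"linear":[0,0,0],"yaw":0,"hand":0.064},{"linear":[0,0,0],"yaw":0,"hand":0.064},{"linear":[0,0,0],"yaw":0,"hand":0.064},{"linear":[0,0,-0.04],"yaw":0,"hand":0.064},{"linear":[0,0,-0.08],"yaw":0,"hand":0.064},{"linear":[0,0,-0.105],"yaw":0,"hand":0.064},{"linear":[0,0,-0.105],"yaw":0,"hand":0.064}]'; python3 go.py .5632 -.3797 .15 6 .5632 -.3797 .042 6
```

```text
time: 22.85
ee_pos: [0.582, -0.1076, 0.1525]
ee_rot: [-0.162, 3.132, -0.002]
wrist_force: [-0.1, -0.0, -0.7]
grip_width: 0.0642
grasp_force: 0.0
t 22.9 pos [ 0.582  -0.1076  0.1525] head 95.94 tilt 0.31 j [ 0.63  0.68 -0.84  1.96  0.7   0.82  1.08] w 0.0642 F [-0.1 -0.  -0.7]
lin [ 0.0469 -0.2686  0.0026] yaw 89.9
lin [ 0.0475 -0.2685  0.1106] yaw 89.9
```

```bash
python3 -m jog '[{"linear":[0.0465,-0.269,0],"yaw":89.9,"hand":0.088},{"linear":[0.0465,-0.269,0],"yaw":89.9,"hand":0.088},{"linear":[0.0465,-0.269,0],"yaw":89.9,"hand":0.088},{"linear":[0.0465,-0.269,0],"yaw":89.9,"hand":0.088},{"linear":[0.0465,-0.269,0],"yaw":89.9,"hand":0.088},{"linear":[0.0465,-0.269,0],"yaw":89.9,"hand":0.088},{"linear":[0.0465,-0.269,0],"yaw":89.9,"hand":0.088},{"linear":[0.0465,-0.269,0],"yaw":89.9,"hand":0.088},{"linear":[0.0465,-0.269,0],"yaw":89.9,"hand":0.088},{"linear":[0.0465,-0.269,0],"yaw":89.9,"hand":0.088},{"linear":[0.0465,-0.269,0],"yaw":89.9,"hand":0.088},{"linear":[0.0465,-0.269,0],"yaw":89.9,"hand":0.088},{"linear":[0.0465,-0.269,0],"yaw":89.9,"hand":0.088},{"linear":[0.0465,-0.269,0],"yaw":89.9,"hand":0.088},{"linear":[0.0465,-0.269,0],"yaw":89.9,"hand":0.088}]' 8; python3 go.py .5632 -.3797 .042 6
```

```text
time: 24.35
ee_pos: [0.5617, -0.3802, 0.1488]
ee_rot: [-2.1, -2.336, 0.0]
wrist_force: [0.2, -1.1, -0.1]
grip_width: 0.0883
grasp_force: 0.0
t 24.4 pos [ 0.5617 -0.3802  0.1488] head 6.11 tilt 0.02 j [ 0.78  0.67 -0.43  1.77  0.38  0.78  0.27] w 0.0883 F [ 0.2 -1.1 -0.1]
lin [0.0004 0.0016 0.1068] yaw 0.1
```

```bash
python3 -m jog '[{"linear":[0,0.001,0.03],"yaw":0.1,"hand":0.088},{"linear":[0,0.001,0.06],"yaw":0.1,"hand":0.088},{"linear":[0,0.001,0.09],"yaw":0.1,"hand":0.088},{"linear":[0,0.001,0.107],"yaw":0.1,"hand":0.088},{"linear":[0,0.001,0.107],"yaw":0.1,"hand":0.088},{"linear":[0,0.001,0.107],"yaw":0.1,"hand":0},{"linear":[0,0.001,0.107],"yaw":0.1,"hand":0},{"linear":[0,0.001,0.107],"yaw":0.1,"hand":0},{"linear":[0,0.001,0.107],"yaw":0.1,"hand":0},{"linear":[0,0.001,0.107],"yaw":0.1,"hand":0.082},{"linear":[0,0.001,0.107],"yaw":0.1,"hand":0.082},{"linear":[0,0.001,0.107],"yaw":0.1,"hand":0.082}]' 8;python3 -m jog '[{"linear":[0,0,0],"yaw":-90,"hand":0.082},{"linear":[0,0,0],"yaw":-90,"hand":0.082},{"linear":[0,0,0],"yaw":-90,"hand":0.082},{"linear":[0,0,0],"yaw":-90,"hand":0.082},{"linear":[0,0,0],"yaw":-90,"hand":0.082},{"linear":[0,0,0],"yaw":-90,"hand":0.082},{"linear":[0,0,0],"yaw":-90,"hand":0.082},{"linear":[0,0,0],"yaw":-90,"hand":0.082},{"linear":[0,0,0],"yaw":-90,"hand":0.082},{"linear":[0,0,0],"yaw":-90,"hand":0.082},{"linear":[0,0,0],"yaw":-90,"hand":0.082},{"linear":[0,0,0],"yaw":-90,"hand":0.082},{"linear":[0,0,0],"yaw":-90,"hand":0.082}]'; python3 -m jog '[{"linear":[0,0,0],"yaw":0,"hand":0},{"linear":[0,0,0],"yaw":0,"hand":0},{"linear":[0,0,0],"yaw":0,"hand":0},{"linear":[0,0,0],"yaw":0,"hand":0},{"linear":[0,0,0],"yaw":0,"hand":0},{"linear":[0,0,0],"yaw":0,"hand":0}]' 30;  python3 go.py .5803 -.1078 .15 96
```

```text
time: 25.55
ee_pos: [0.5628, -0.3801, 0.0422]
ee_rot: [-2.103, -2.334, 0.0]
wrist_force: [-0.0, 0.9, -0.6]
grip_width: 0.0806
grasp_force: 0.0
time: 26.85
ee_pos: [0.5627, -0.3801, 0.0419]
ee_rot: [0.159, -3.137, -0.0]
wrist_force: [-0.4, 0.1, -0.4]
grip_width: 0.082
grasp_force: 0.0
time: 27.45
ee_pos: [0.563, -0.3798, 0.0422]
ee_rot: [-0.163, 3.137, 0.0]
wrist_force: [-0.1, 1.2, 0.5]
grip_width: 0.0648
grasp_force: 30.0
t 27.4 pos [ 0.563  -0.3798  0.0422] head 95.96 tilt 0.01 j [ 0.96  0.9  -0.75  1.8   0.85  0.8   1.44] w 0.0648 F [-0.1  1.2  0.5]
lin [-0.0455  0.2688 -0.1078] yaw -0.0
```

```bash
python3 -m jog '[{"linear":[0,0,-0.04],"yaw":0,"hand":0},{"linear":[0,0,-0.08],"yaw":0,"hand":0},{"linear":[0,0,-0.108],"yaw":0,"hand":0},{"linear":[-0.045,0.2688,-0.108],"yaw":0,"hand":0},{"linear":[-0.045,0.2688,-0.108],"yaw":0,"hand":0},{"linear":[-0.045,0.2688,-0.108],"yaw":0,"hand":0},{"linear":[-0.045,0.2688,-0.108],"yaw":0,"hand":0},{"linear":[-0.045,0.2688,-0.108],"yaw":0,"hand":0},{"linear":[-0.045,0.2688,-0.108],"yaw":0,"hand":0},{"linear":[-0.045,0.2688,-0.108],"yaw":0,"hand":0},{"linear":[-0.045,0.2688,-0.108],"yaw":0,"hand":0},{"linear":[-0.045,0.2688,-0.108],"yaw":0,"hand":0},{"linear":[-0.045,0.2688,-0.108],"yaw":0,"hand":0}]'; python3 go.py .5802 -.1078 .092 96
```

```text
time: 28.75
ee_pos: [0.5795, -0.1098, 0.1498]
ee_rot: [0.159, -3.137, 0.001]
wrist_force: [0.4, 0.3, -1.0]
grip_width: 0.0645
grasp_force: 30.0
t 28.8 pos [ 0.5795 -0.1098  0.1498] head 95.81 tilt 0.04 j [ 0.64  0.69 -0.85  1.96  0.71  0.82  1.07] w 0.0645 F [ 0.4  0.3 -1. ]
lin [-0.0009  0.002   0.0578] yaw -0.2
```

```bash
python3 -m jog '[{"linear":[-0.0003,0.0005,0.02],"yaw":0,"hand":0},{"linear":[-0.0003,0.0005,0.04],"yaw":0,"hand":0},{"linear":[-0.0003,0.0005,0.05],"yaw":0,"hand":0},{"linear":[-0.0003,0.0005,0.056],"yaw":0,"hand":0},{"linear":[-0.0003,0.0005,0.06],"yaw":0,"hand":0},{"linear":[-0.0003,0.0005,0.06],"yaw":0,"hand":0}]'; python3 go.py .5802 -.1078 .0495 96
```

```text
time: 29.35
ee_pos: [0.5801, -0.1076, 0.0901]
ee_rot: [0.163, -3.137, -0.0]
wrist_force: [0.2, -0.4, -0.4]
grip_width: 0.0642
grasp_force: 30.0
t 29.4 pos [ 0.5801 -0.1076  0.0901] head 95.94 tilt 0.01 j [ 0.59  0.76 -0.77  2.    0.81  0.72  0.98] w 0.0642 F [ 0.2 -0.4 -0.4]
lin [-0.0001 -0.0002  0.0406] yaw -0.1
```

```bash
python3 -m jog '[{"linear":[0,0,0.012],"yaw":0,"hand":0},{"linear":[0,0,0.024],"yaw":0,"hand":0},{"linear":[0,0,0.034],"yaw":0,"hand":0},{"linear":[0,0,0.038],"yaw":0,"hand":0},{"linear":[0,0,0.04],"yaw":0,"hand":0},{"linear":[0,0,0.041],"yaw":0,"hand":0},{"linear":[0,0,0.041],"yaw":0,"hand":0}]'; python3 go.py
```

```text
time: 30.05
ee_pos: [0.5794, -0.1074, 0.05]
ee_rot: [0.164, -3.137, 0.002]
wrist_force: [-5.7, -0.6, 13.2]
grip_width: 0.0646
grasp_force: 30.0
t 30.1 pos [ 0.5794 -0.1074  0.05  ] head 95.97 tilt 0.08 j [ 0.55  0.8  -0.71  2.02  0.88  0.66  0.92] w 0.0646 F [-5.7 -0.6 13.2]
```

```bash
python3 -m jog '[{"linear":[0,0,0],"yaw":0,"hand":0.077},{"linear":[0,0,0],"yaw":0,"hand":0.077},{"linear":[0,0,0],"yaw":0,"hand":0.077},{"linear":[0,0,-0.04],"yaw":0,"hand":0.077},{"linear":[0,0,-0.08],"yaw":0,"hand":0.077},{"linear":[0,0,-0.1],"yaw":0,"hand":0.077},{"linear":[0,0,-0.1],"yaw":0,"hand":0.077}]'; python3 go.py .568 .3836 .15 128.7
```

```text
time: 30.75
ee_pos: [0.5816, -0.1074, 0.1518]
ee_rot: [-0.162, 3.133, -0.001]
wrist_force: [0.0, 0.8, 0.2]
grip_width: 0.0769
grasp_force: 0.0
t 30.8 pos [ 0.5816 -0.1074  0.1518] head 95.93 tilt 0.26 j [ 0.64  0.68 -0.85  1.96  0.71  0.82  1.07] w 0.0769 F [0.  0.8 0.2]
lin [-0.0373  0.4898  0.0015] yaw -32.8
```

```bash
python3 -m jog '[{"linear":[-0.037,0.49,0],"yaw":-32.8,"hand":0.06},{"linear":[-0.037,0.49,0],"yaw":-32.8,"hand":0.06},{"linear":[-0.037,0.49,0],"yaw":-32.8,"hand":0.06},{"linear":[-0.037,0.49,0],"yaw":-32.8,"hand":0.06},{"linear":[-0.037,0.49,0],"yaw":-32.8,"hand":0.06},{"linear":[-0.037,0.49,0],"yaw":-32.8,"hand":0.06},{"linear":[-0.037,0.49,0],"yaw":-32.8,"hand":0.06},{"linear":[-0.037,0.49,0],"yaw":-32.8,"hand":0.06},{"linear":[-0.037,0.49,0],"yaw":-32.8,"hand":0.06},{"linear":[-0.037,0.49,0],"yaw":-32.8,"hand":0.06},{"linear":[-0.037,0.49,0],"yaw":-32.8,"hand":0.06},{"linear":[-0.037,0.49,0],"yaw":-32.8,"hand":0.06},{"linear":[-0.037,0.49,0],"yaw":-32.8,"hand":0.06}]'; python3 go.py .568 .3836 .031 128.7;python3 - <<'E'
from h import *
T=tool();cv2.imwrite('pics/w4.png',np.vstack([cv2.resize(bot.read_camera('wrist')[60:300,120:520,::-1],(640,384)),cv2.resize(bot.read_camera('top')[145:245,230:540,::-1],(640,206))]))
w=cam('wrist',T);K,d,W=w
for p in[(.568,.3836,.024),(.5251,.3495,.012),(.6132,.4201,.012)]:
    r,_=cv2.Rodrigues(W[:3,:3]);print(p,((cv2.projectPoints(np.array([p]),r,W[:3,3],K,d)[0].ravel()-[120,60])*1.6).round(0))
E
```

```text
time: 32.05
ee_pos: [0.5661, 0.382, 0.1478]
ee_rot: [1.041, -2.963, 0.003]
wrist_force: [0.1, 0.3, -0.4]
grip_width: 0.0604
grasp_force: 0.0
t 32.0 pos [0.5661 0.382  0.1478] head 128.7 tilt 0.13 j [-0.14  0.82 -0.92  1.74  0.77  0.99  0.89] w 0.0604 F [ 0.1  0.3 -0.4]
lin [-0.0027  0.0002  0.1168] yaw 0.0
(0.568, 0.3836, 0.024) [325. 225.]
(0.5251, 0.3495, 0.012) [325. 131.]
(0.6132, 0.4201, 0.012) [325. 302.]
```

View pics/w4.png

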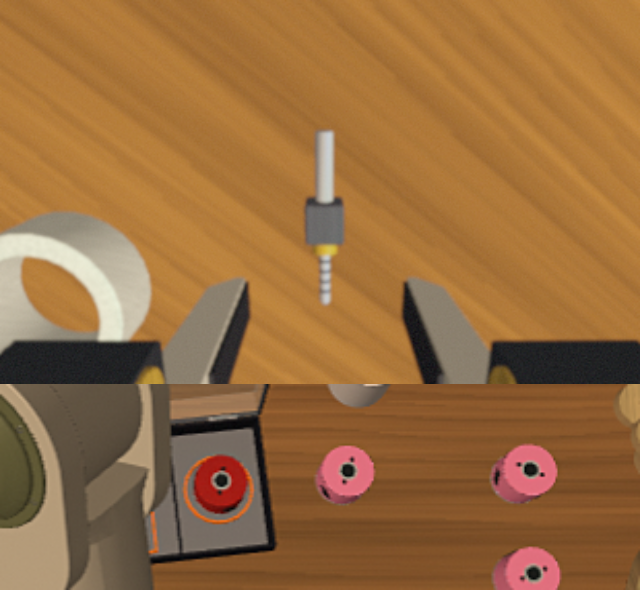

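The mandrel matches the prediction: block at (324,222), aligned with the tool. The red saw sits in the ring.

```bash
python3 -m jog '[{"linear":[-0.001,0,0.04],"yaw":0,"hand":0.06},{"linear":[-0.001,0,0.08],"yaw":0,"hand":0.06},{"linear":[-0.001,0,0.105],"yaw":0,"hand":0.06},{"linear":[-0.001,0,0.117],"yaw":0,"hand":0.06},{"linear":[-0.001,0,0.117],"yaw":0,"hand":0.06},{"linear":[-0.001,0,0.117],"yaw":0,"hand":0},{"linear":[-0.001,0,0.117],"yaw":0,"hand":0},{"linear":[-0.001,0,0.117],"yaw":0,"hand":0},{"linear":[-0.001,0,0.117],"yaw":0,"hand":0},{"linear":[-0.001,0,0.117],"yaw":0,"hand":0},{"linear":[-0.001,0,0.117],"yaw":0,"hand":0}]' 35; python3 go.py .5677 .0025 .15 96
```

```text
time: 33.25
ee_pos: [0.567, 0.3843, 0.0326]
ee_rot: [-1.042, 2.963, -0.001]
wrist_force: [-0.1, -0.9, 4.6]
grip_width: 0.0235
grasp_force: 35.0
t 33.2 pos [0.567  0.3843 0.0326] head 128.75 tilt 0.04 j [-0.2   0.94 -0.82  1.79  0.92  0.84  0.78] w 0.0235 F [-0.1 -0.9  4.6]
lin [ 0.2384 -0.2982 -0.1174] yaw 32.7
```

```bash
python3 -m jog '[{"linear":[0,0,-0.04],"yaw":0,"hand":0},{"linear":[0,0,-0.08],"yaw":0,"hand":0},{"linear":[0,0,-0.117],"yaw":0,"hand":0},{"linear":[0.238,-0.298,-0.117],"yaw":32.7,"hand":0},{"linear":[0.238,-0.298,-0.117],"yaw":32.7,"hand":0},{"linear":[0.238,-0.298,-0.117],"yaw":32.7,"hand":0},{"linear":[0.238,-0.298,-0.117],"yaw":32.7,"hand":0},{"linear":[0.238,-0.298,-0.117],"yaw":32.7,"hand":0},{"linear":[0.238,-0.298,-0.117],"yaw":32.7,"hand":0},{"linear":[0.238,-0.298,-0.117],"yaw":32.7,"hand":0},{"linear":[0.238,-0.298,-0.117],"yaw":32.7,"hand":0},{"linear":[0.238,-0.298,-0.117],"yaw":32.7,"hand":0},{"linear":[0.238,-0.298,-0.117],"yaw":32.7,"hand":0},{"linear":[0.238,-0.298,-0.117],"yaw":32.7,"hand":0},{"linear":[0.238,-0.298,-0.117],"yaw":32.7,"hand":0}]'; python3 go.py .5677 .0025 .042 96
```

```text
time: 34.75
ee_pos: [0.5677, 0.0047, 0.1493]
ee_rot: [-0.17, 3.137, 0.001]
wrist_force: [0.8, 0.9, -1.8]
grip_width: 0.0234
grasp_force: 35.0
t 34.8 pos [0.5677 0.0047 0.1493] head 96.2 tilt 0.04 j [ 0.45  0.66 -0.84  2.01  0.7   0.79  0.87] w 0.0234 F [ 0.8  0.9 -1.8]
lin [ 0.0003 -0.0023  0.1073] yaw 0.2
```

```bash
python3 -m jog '[{"linear":[0,-0.0005,0.04],"yaw":0,"hand":0},{"linear":[0,-0.0005,0.075],"yaw":0,"hand":0},{"linear":[0,-0.0005,0.095],"yaw":0,"hand":0},{"linear":[0,-0.0005,0.103],"yaw":0,"hand":0},{"linear":[0,-0.0005,0.107],"yaw":0,"hand":0},{"linear":[0,-0.0005,0.1085],"yaw":0,"hand":0},{"linear":[0,-0.0005,0.1085],"yaw":0,"hand":0}]'; python3 go.py .5677 .0025 .0405 96
```

```text
time: 35.45
ee_pos: [0.5682, 0.0028, 0.0414]
ee_rot: [-0.166, 3.136, 0.0]
wrist_force: [0.0, 0.0, -1.6]
grip_width: 0.0236
grasp_force: 35.0
t 35.5 pos [0.5682 0.0028 0.0414] head 96.07 tilt 0.07 j [ 0.34  0.79 -0.68  2.07  0.91  0.6   0.69] w 0.0236 F [ 0.   0.  -1.6]
lin [ 0.0006 -0.0002  0.0009] yaw 0.1
```

```bash
python3 -m jog '[{"linear":[0,0,0.001],"yaw":0,"hand":0},{"linear":[0,0,0.0015],"yaw":0,"hand":0},{"linear":[0,0,0.0015],"yaw":0,"hand":0}]'; python3 -m jog '[{"linear":[0,0,0],"yaw":0,"hand":0.04},{"linear":[0,0,0],"yaw":0,"hand":0.04},{"linear":[0,0,0],"yaw":0,"hand":0.04},{"linear":[0,0,-0.04],"yaw":0,"hand":0.04},{"linear":[0,0,-0.08],"yaw":0,"hand":0.04},{"linear":[0,0,-0.13],"yaw":0,"hand":0.04},{"linear":[0,0,-0.18],"yaw":0,"hand":0.04},{"linear":[0,0,-0.23],"yaw":0,"hand":0.04},{"linear":[0,0,-0.28],"yaw":0,"hand":0.04},{"linear":[0.03,0,-0.28],"yaw":0,"hand":0.04},{"linear":[0.06,0,-0.28],"yaw":0,"hand":0.04},{"linear":[0.06,0,-0.28],"yaw":0,"hand":0.04}]'; python3 go.py .6717 -.0416 .323 6
python3 - <<'E'
from h import *
cv2.imwrite('pics/w5.png',np.vstack([cv2.resize(bot.read_camera('wrist')[140:290,200:440,::-1],(480,300)),cv2.resize(bot.read_camera('scene')[165:275,245:390,::-1],(395,300)) if 0 else cv2.resize(bot.read_camera('scene')[155:275,245:437,::-1],(480,300))]))
E
```

```text
time: 35.75
ee_pos: [0.5683, 0.0025, 0.0405]
ee_rot: [-0.166, 3.135, -0.001]
wrist_force: [-1.0, -0.0, 7.2]
grip_width: 0.0233
grasp_force: 35.0
time: 36.95
ee_pos: [0.5049, -0.0044, 0.3194]
ee_rot: [0.166, -3.136, 0.004]
wrist_force: [0.1, 0.3, -0.4]
grip_width: 0.0401
grasp_force: 0.0
t 37.0 pos [ 0.5049 -0.0044  0.3194] head 96.08 tilt 0.18 j [ 0.67  0.4  -1.05  1.95  0.41  1.02  1.12] w 0.0401 F [ 0.1  0.3 -0.4]
lin [-0.1619 -0.0547 -0.0037] yaw 90.1
```

View pics/w5.png

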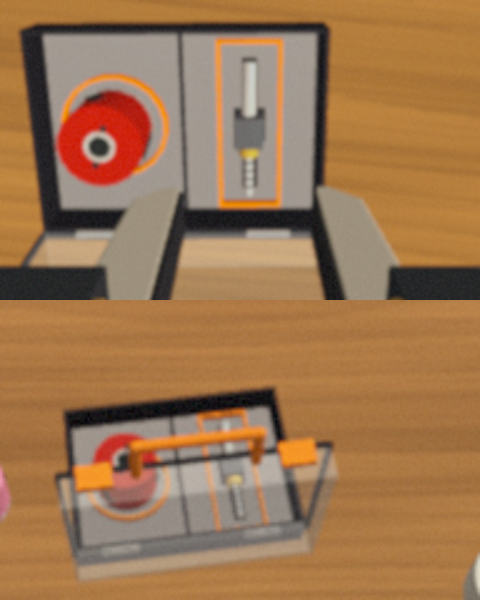

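All three saws are nested with red outermost, and the mandrel lies along the trough. I'll take the handle again and shut the lid.

```bash
python3 -m jog '[{"linear":[0,0,-0.02],"yaw":90,"hand":0.035},{"linear":[0,0,-0.02],"yaw":90,"hand":0.035},{"linear":[0,0,-0.02],"yaw":90,"hand":0.035},{"linear":[-0.162,-0.055,-0.02],"yaw":90,"hand":0.035},{"linear":[-0.162,-0.055,-0.02],"yaw":90,"hand":0.035},{"linear":[-0.162,-0.055,-0.02],"yaw":90,"hand":0.035},{"linear":[-0.162,-0.055,-0.02],"yaw":90,"hand":0.035},{"linear":[-0.162,-0.055,-0.02],"yaw":90,"hand":0.035},{"linear":[-0.162,-0.055,-0.02],"yaw":90,"hand":0.035},{"linear":[-0.162,-0.055,-0.02],"yaw":90,"hand":0.035},{"linear":[-0.162,-0.055,-0.02],"yaw":90,"hand":0.035},{"linear":[-0.162,-0.055,-0.02],"yaw":90,"hand":0.035},{"linear":[-0.162,-0.055,-0.02],"yaw":90,"hand":0.035},{"linear":[-0.162,-0.055,-0.02],"yaw":90,"hand":0.035}]' 20; python3 go.py .6717 -.0416 .2517 6
```

```text
time: 38.45
ee_pos: [0.6753, -0.0414, 0.3387]
ee_rot: [-2.098, -2.337, 0.0]
wrist_force: [0.3, -0.5, -0.3]
grip_width: 0.035
grasp_force: 0.0
t 38.5 pos [ 0.6753 -0.0414  0.3387] head 6.17 tilt 0.02 j [ 0.34  0.51 -0.56  1.58  0.29  1.14 -0.18] w 0.035 F [ 0.3 -0.5 -0.3]
lin [ 0.0002 -0.0036  0.087 ] yaw 0.2
```

```bash
python3 -m jog '[{"linear":[0,-0.002,0],"yaw":0,"hand":0.035},{"linear":[0,-0.003,0.04],"yaw":0,"hand":0.035},{"linear":[0,-0.003,0.07],"yaw":0,"hand":0.035},{"linear":[0,-0.003,0.087],"yaw":0,"hand":0.035},{"linear":[0,-0.003,0.087],"yaw":0,"hand":0.035},{"linear":[0,-0.003,0.087],"yaw":0,"hand":0},{"linear":[0,-0.003,0.087],"yaw":0,"hand":0},{"linear":[0,-0.003,0.087],"yaw":0,"hand":0},{"linear":[0,-0.003,0.087],"yaw":0,"hand":0}]' 20; python3 go.py .4455 -.0655 .0485 6
```

```text
time: 39.35
ee_pos: [0.6723, -0.0418, 0.2532]
ee_rot: [2.1, 2.335, 0.001]
wrist_force: [-0.3, -0.1, 4.2]
grip_width: 0.0091
grasp_force: 20.0
t 39.4 pos [ 0.6723 -0.0418  0.2532] head 6.05 tilt 0.08 j [ 0.32  0.57 -0.54  1.69  0.34  0.98 -0.24] w 0.0091 F [-0.3 -0.1  4.2]
lin [ 0.0004 -0.2284  0.2043] yaw 0.1
```

```bash
python3 -m jog '[{"linear":[0,-0.02,0],"yaw":0,"hand":0},{"linear":[0,-0.041,0.001],"yaw":0,"hand":0},{"linear":[0,-0.062,0.005],"yaw":0,"hand":0},{"linear":[0,-0.082,0.011],"yaw":0,"hand":0},{"linear":[0,-0.102,0.018],"yaw":0,"hand":0},{"linear":[0,-0.121,0.028],"yaw":0,"hand":0},{"linear":[0,-0.138,0.04],"yaw":0,"hand":0},{"linear":[0,-0.155,0.053],"yaw":0,"hand":0},{"linear":[0,-0.17,0.067],"yaw":0,"hand":0},{"linear":[0,-0.183,0.084],"yaw":0,"hand":0},{"linear":[0,-0.195,0.101],"yaw":0,"hand":0},{"linear":[0,-0.205,0.12],"yaw":0,"hand":0},{"linear":[0,-0.214,0.139],"yaw":0,"hand":0},{"linear":[0,-0.22,0.159],"yaw":0,"hand":0},{"linear":[0,-0.224,0.18],"yaw":0,"hand":0},{"linear":[0,-0.226,0.195],"yaw":0,"hand":0},{"linear":[0,-0.226,0.201],"yaw":0,"hand":0},{"linear":[0,-0.226,0.202],"yaw":0,"hand":0},{"linear":[0,-0.226,0.202],"yaw":0,"hand":0}]'; python3 go.py
```

```text
time: 41.25
ee_pos: [0.4461, -0.0659, 0.0502]
ee_rot: [-2.1, -2.335, 0.003]
wrist_force: [-5.3, -1.7, -1.7]
grip_width: 0.0093
grasp_force: 20.0
t 41.2 pos [ 0.4461 -0.0659  0.0502] head 6.06 tilt 0.14 j [ 0.18  0.63 -0.23  2.35  0.67  0.22 -0.55] w 0.0093 F [-5.3 -1.7 -1.7]
```

```bash
python3 -m jog '[{"linear":[0,-0.001,0.002],"yaw":0,"hand":0},{"linear":[0,-0.001,0.003],"yaw":0,"hand":0},{"linear":[0,-0.001,0.004],"yaw":0,"hand":0},{"linear":[0,-0.001,0.004],"yaw":0,"hand":0}]'; python3 go.py
```

```text
time: 41.65
ee_pos: [0.4461, -0.066, 0.0474]
ee_rot: [2.1, 2.335, -0.0]
wrist_force: [-7.5, -1.0, 19.3]
grip_width: 0.0092
grasp_force: 20.0
t 41.6 pos [ 0.4461 -0.066   0.0474] head 6.05 tilt 0.08 j [ 0.17  0.64 -0.22  2.35  0.68  0.21 -0.56] w 0.0092 F [-7.5 -1.  19.3]
```

```bash
python3 -m jog '[{"linear":[0,0,0],"yaw":0,"hand":0.032},{"linear":[0,0,0],"yaw":0,"hand":0.032},{"linear":[0,0,0],"yaw":0,"hand":0.032},{"linear":[0,0,-0.04],"yaw":0,"hand":0.032},{"linear":[0,0,-0.08],"yaw":0,"hand":0.032},{"linear":[0,0,-0.13],"yaw":0,"hand":0.032},{"linear":[0.05,0,-0.18],"yaw":0,"hand":0.032},{"linear":[0.1,0,-0.23],"yaw":0,"hand":0.032},{"linear":[0.15,0,-0.25],"yaw":0,"hand":0.032},{"linear":[0.2,0,-0.25],"yaw":0,"hand":0.032},{"linear":[0.25,0,-0.25],"yaw":0,"hand":0.032},{"linear":[0.25,0,-0.25],"yaw":0,"hand":0.032}]'; python3 go.py
python3 - <<'E'
from h import *
t=bot.read_camera('top')[...,::-1];s=bot.read_camera('scene')[...,::-1]
cv2.imwrite('pics/end.png',np.vstack([cv2.resize(t[110:260,240:440],(400,300)),cv2.resize(s[165:290,180:380],(400,250))]))
for n,a in(('top',t),('scene',s)):
    o=cv2.imread(f'pics/{n}0.png')
    for b,(r,c) in {'top':{'mug':(slice(105,156),slice(386,428)),'tape':(slice(120,166),slice(164,210))},'scene':{'mug':(slice(255,310),slice(192,242)),'tape':(slice(246,295),slice(428,482))}}[n].items():
        print(n,b,np.abs(a[r,c].astype(int)-o[r,c]).mean().round(2))
# handle bar orange in top, before/after
    for im in(o,a):
        im=im.astype(int);m=(im[...,2]>200)&(im[...,1]>80)&(im[...,1]<160)&(im[...,0]<70)
        if n=='top': m[:232]=0
        else: m[192:]=0
        m[:,:250]=0;m[:,400:]=0
        ys,xs=np.nonzero(m);print(n,len(xs),xs.mean().round(2),ys.mean().round(2))
E
```

```text
time: 42.85
ee_pos: [0.4197, 0.1858, 0.2974]
ee_rot: [2.099, 2.336, 0.004]
wrist_force: [1.0, -0.2, 0.5]
grip_width: 0.0321
grasp_force: 0.0
t 42.9 pos [0.4197 0.1858 0.2974] head 6.11 tilt 0.16 j [ 0.07  0.27 -0.75  2.08  0.24  0.87 -0.71] w 0.0321 F [ 1.  -0.2  0.5]
top mug 2.12
top tape 2.15
top 216 315.43 242.2
top 212 315.56 242.31
scene mug 2.29
scene tape 2.28
scene 158 310.67 178.53
scene 161 310.4 178.77
```

View pics/end.png

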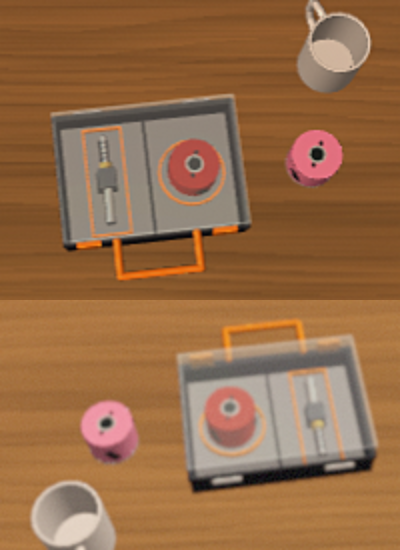

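The lid is shut, the saws are nested and the mandrel lies in the trough. The mug and tape have not moved.

```bash
python3 -c "
from workcell import bot
print(bot.hand_in())"
```

```text
the job is handed in; nothing more can be done
None
```

I handed the job in at about 43 s: the three saws are nested in the recess (yellow, blue, then red), the mandrel lies along the trough, the lid is shut, and the mug and tape show no change in before/after pictures.

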